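Take the glaze tub off the scale by its bail and seat it in the spill tray

TASK

The red-lidded glaze tub has been weighed: swing its folded-down bail handle upright, lift the tub off the scale by the bail, and set it gently in the empty bay of the blue spill tray, beside the green-lidded tub, so that it is fully home in the square recess and stands flat. Keep the tub upright all the way, let go of it, and leave everything else on the bench where it is.

Things in the scene. Friction and masses are not known exactly. Their poses are not given: they have to be found in the camera images.
- tub: White square lidded tub with a red lid, 0.45 to 0.75 kg, on the scale. Body 96 x 96 mm, foot edges rounded by 8 mm; lid 102 x 102 mm, top 100 mm above the foot: too wide to grip, only the bail can lift it. Origin: centre of the underside; z up; y runs through the two bail pivots, 80 mm above the underside. The bail lies folded over its -x side, which looks to the robot's right (-y) within 0.7 rad.
- bail (a joint): Angle of the bail about the pivot line (rad): 0 upright, + leans to the tub's -x side, - to its +x side; stops at +-1.95. Starts at 1.75 to 1.93, just below level. The pivots are a little stiff: the bail stays at any angle (about 0.3 N at the grip moves it), and the hanging tub is not quite free to swing. Gripped off upright, it holds the tub's middle off to one side.
- bail_grip (a point): Middle of the bail's black hand grip: a round bar 13 mm thick, 84 mm long, parallel to the tub's y, 75 mm from the pivot line (155 mm above the underside when upright: 48 mm free between lid and grip). Wires 4.4 mm thick at y = +-56 mm. Folded, the grip stands only 13 mm clear of the lid's edge, too little for a finger: hook it from outside and below, and swing it up.
- scale: Grey bench scale, fixed, 268 mm deep (x) and 200 mm wide, with a steel pan 170 x 170 mm whose top is 60 mm above the bench; its lower front with the display looks to its -x. Origin: on the bench, 10 mm in front of the pan's centre; the pan's centre is point scale_pan.
- scale_pan (a point): Centre of the top of the scale's pan, 60 mm above the bench. Lifted off it, the tub hangs a little out of plumb, as its contents have settled to the side where the bail lay: the -x edge of its foot hangs low, by some 0.02 to 0.15 rad (the bail's joint then reads lower by as much), and the foot swings out to +x.
- tray: Blue spill tray, fixed, 164 mm (x) by 294 mm (y), with a 14 mm high deck and a thin rim 20 mm high. Two square bays are sunk 8 mm into the deck, 101 x 101 mm, sides parallel to x and y, centred at y = -70 mm (empty) and y = +70 mm (taken by the green-lidded tub). Origin: centre of the underside on the bench; z up.
- free_bay (a point): Centre of the floor of the empty square bay, 6 mm above the bench; the surrounding deck is 8 mm higher. Axes as the tray's; the tub fits any of the four ways round with about 2.5 mm to spare on each side.
- neighbour: Green-lidded tub of the same shape in the tray's other bay, its bail folded to its -x side; origin: centre of the underside. Leave it.
- vase: Bystander: black round vase with flared neck, 94 mm wide, 108 mm high; origin: centre of the underside.
- jar: Bystander: white jar, 68 mm wide, 85 mm high; origin: centre of the underside.
- post1: Bystander: terracotta-coloured kiln post, 37 mm wide, 75 mm high; origin: centre of the underside.
- post2: Bystander: second kiln post, the same.
- bowl: Bystander: blue bowl, 110 mm wide, 55 mm high; origin: centre of the underside.
- mug: Bystander: terracotta mug, 80 mm wide, 90 mm high; origin: centre of the underside.
- brush: Bystander: a glaze brush lying flat on the bench.
Things that resemble listed ones, but are neither listed nor needed, are in the scene too. Leave any purple or yellow look-alike of the tub alone.

How it is judged:
By the outcome, as a careful person would: the job done as asked, in the order asked, and still so for the second after the job is handed in, with the robot touching nothing.
It also fails if it takes over 64 s, if anything falls off the work surface, if the arm or the gripper's body presses on something with over 40 N, if the wrist force passes 120 N, or if a joint passes its speed limit or range.

ROBOT

A 6-joint arm with a two-finger parallel gripper is mounted at the origin on the work surface. World frame = base frame: x ahead of the robot, y to its left, z up, the work surface at z = 0. Lengths are in m, angles in rad, forces in N, time in s.
With the tool pointing down it reaches from about 0.3 to 0.85 m from the base axis. Payload 4.2 kg.
Tool frame: the origin (TCP) lies midway between the tips of the shut fingers; the grasp point (between the pads) lies 19 mm behind it; z points along the fingers, y is the line along which they close (so a half turn about z gives the same grasp; the last joint's range is limited). The gripper opens to 91 mm and grips with 3 to 60 N. Pads are 32 mm wide; open, the fingers measure 118 mm over their backs; the gripper's body (76 mm by 178 mm) begins 60 mm behind the grasp point.
Start: joints at [-1.125, 0.32, 1.565, -0, 1.257, -0.02], TCP at [0.258, -0.514, 0.214] pointing down, gripper open.
Joint ranges: [-3.11, 3.11], [-0.84, 2.01], [0.21, 2.61], [-1.34, 4.49], [0.05, 2.63], [-2.56, 2.56]. Speed limits (rad/s): [2.57, 2.57, 3.14, 3.14, 3.14, 3.14].

INTERFACE

Orientations are given as a unit quaternion [x, y, z, w].
In Python, from bench import r gives the robot as it stands. Calls block until the motion is done:
- r.move_pose(position, orientation): joint-space move of the TCP to a pose.
- r.servo_line(position, max_speed=0.15, rotation=None): straight line of the TCP; rotation=None keeps the orientation; max_speed is the mean speed in m/s.
- r.move_j(angles): joint-space move.
- r.release() and r.clamp(): open the fingers fully, or close them until they stop; the grip force is fixed at half the most.
- r.wait(seconds).
- r.ik(position, orientation): joint angles nearest the present ones, or None.
- r.get_obs(): the state.
- r.read_camera(name): name is "side" or "top"; returns a dict with "img" (400x640x3 uint8, red, green, blue), "mtx" (3x3 intrinsics, pixels), "dist" ([k1, k2, p1, p2, k3] as OpenCV has them; the pictures are not rectified), "view" (4x4, takes a point from world to camera coordinates). Camera axes: x right, y up, looking along -z (the intrinsics and any distortion apply to the point x, -y, -z); pixel columns grow to the right and rows downward; lengths in m; the calibration is good to about 2 mm. A picture is of the moment at which its call begins. There is no depth.
A pose or a line that the arm cannot do raises r.Unreachable and nothing moves.
- r.close_job(): hands the job in; it is judged then, once.
Trained networks look in a picture, given as the dict that the camera call returned (one of the last four; its "shot" number tells which), for a name from the list of things; names that differ only in an ending like _2 or _b are one class to them, and where a whole thing is asked for, a point or a joint stands for the part that bears it (a point fixed in the world has none). Each returns a list of dicts, best first, with "score" (0 to 1); they miss things now and then, are a little off and sometimes report something else, mostly with a low value. They report only what shows in the picture. A call takes as long as a camera call. They do not tell look-alikes from the thing itself.
- r.search_frame(picture, query): "extent" ([left, top, width, height] in pixels, round what is visible of it).
- r.tip_of(picture, query): "at" ([row, column] in pixels: a listed point, or the origin of a listed thing).
The state is a dict: "t": time; "joint_positions": joint angles; "joint_vel": joint speeds; "joint_efforts": joint torques, N m; "tool_pos": TCP position; "tcp_rot": TCP orientation; "ft_force": force on the tool from outside, world axes, zero at the start; "torque": the same for the moment, N m; "opening": finger opening in m; "grip_force": force on a finger pad.
Only numpy, scipy, OpenCV 4.12 (cv2) and the standard library are available. Lean on these libraries where they do the work, as an engineer would, in place of code of your own. Each camera call takes 0.05 s, during which the arm holds its last target. There are 200 camera calls.

## Working session

There is one attempt and no reset: what is moved stays moved. The work goes in short steps, each a Python script; the robot and the scene stay as the last script left them, time stands still between calls to the robot, and variables do not carry over. Pictures are saved under pics/ and viewed, at most 10 in all, crops included, and the job is handed in when it is done.

```bash
ls; mkdir -p pics; cat > h.py <<'E'
import numpy as np, cv2
from bench import r
def shot(cam,name=None):
    p=r.read_camera(cam)
    if name: cv2.imwrite('pics/'+name,p['img'][:,:,::-1])
    return p
def proj(p,X):
    X=np.atleast_2d(X); c=(np.c_[X,np.ones(len(X))]@np.array(p['view']).T)[:,:3]*[1,-1,-1]
    return cv2.projectPoints(c,np.zeros(3),np.zeros(3),np.array(p['mtx']),np.array(p['dist'],float))[0].reshape(-1,2)
def ray(p,uv):
    n=cv2.undistortPoints(np.array([[uv]],float),np.array(p['mtx']),np.array(p['dist'],float)).ravel()
    V=np.array(p['view']); d=V[:3,:3].T@np.array([n[0],-n[1],-1.]); o=-V[:3,:3].T@V[:3,3]
    return o,d/np.linalg.norm(d)
def onz(p,uv,z):
    o,d=ray(p,uv); return o+d*(z-o[2])/d[2]
def tri(a,ua,b,ub):
    o1,d1=ray(a,ua);o2,d2=ray(b,ub)
    t=np.linalg.lstsq(np.c_[d1,-d2],o2-o1,rcond=None)[0]
    A,B=o1+t[0]*d1,o2+t[1]*d2
    return (A+B)/2,np.linalg.norm(A-B)
E
cat > a.py <<'E'
from h import *
np.set_printoptions(precision=4,suppress=True)
P={c:shot(c,c+'1.png') for c in('side','top')}
for c,p in P.items():
    V=np.array(p['view']);print(c,-V[:3,:3].T@V[:3,3],V[2,:3],p['dist'])
for q in['tub','scale','tray','neighbour']:
    for c,p in P.items():
        print(q,c,[(np.round(d['extent']).tolist(),round(d['score'],2)) for d in r.search_frame(p,q)][:4])
for q in['tub','bail_grip','scale_pan','free_bay','tray','neighbour','scale']:
    D={c:[(d['at'],round(d['score'],2)) for d in r.tip_of(p,q)] for c,p in P.items()}
    for c in D:
        print(q,c,[(np.round(a,1).tolist(),s) for a,s in D[c]][:4])
    for a,_ in D['side'][:3]:
        for b,_ in D['top'][:3]:
            X,e=tri(P['side'],a[::-1],P['top'],b[::-1])
            if e<.015: print('   ',X,e)
print({k:np.round(v,3) for k,v in r.get_obs().items()})
E
python3 a.py
```

```text
pics
side [ 0.43   -0.5334  0.7946] [-0.1564 -0.6996  0.6972] [-0.0664  0.      0.      0.      0.    ]
top [0.5163 0.1052 1.2174] [-0.0594 -0.0003  0.9982] [0.0381 0.     0.     0.     0.    ]
tub side [([204.0, 262.0, 64.0, 78.0], 0.9), ([307.0, 156.0, 42.0, 48.0], 0.87), ([432.0, 297.0, 70.0, 64.0], 0.74)]
tub top [([257.0, 159.0, 58.0, 47.0], 0.91), ([365.0, 263.0, 52.0, 52.0], 0.87), ([428.0, 93.0, 50.0, 52.0], 0.86)]
scale side [([259.0, 175.0, 102.0, 59.0], 0.65)]
scale top [([226.0, 147.0, 103.0, 112.0], 0.73)]
tray side [([308.0, 286.0, 104.0, 114.0], 0.86), ([290.0, 268.0, 14.0, 26.0], 0.42)]
tray top [([386.0, 168.0, 111.0, 76.0], 0.88)]
neighbour side [([313.0, 276.0, 65.0, 68.0], 0.78)]
neighbour top [([395.0, 177.0, 47.0, 49.0], 0.56), ([370.0, 108.0, 28.0, 40.0], 0.35)]
tub side [([190.4, 328.1], 0.94), ([339.5, 454.6], 0.59)]
tub top [([284.0, 389.6], 0.8), ([124.7, 444.2], 0.73), ([188.5, 282.3], 0.68)]
    [ 0.8026 -0.2494 -0.0016] 0.005431966821016152
bail_grip side [([299.9, 474.0], 0.97), ([274.4, 230.0], 0.68), ([198.1, 327.3], 0.64)]
bail_grip top [([111.4, 462
[... 660 characters left out ...]
ighbour top [([200.2, 414.7], 0.64)]
    [ 0.5848 -0.1601  0.0209] 0.002057691414710412
scale side [([212.3, 320.5], 0.74)]
scale top [([193.8, 276.6], 0.87)]
    [ 0.6058  0.2254 -0.0306] 0.010047056794079003
{'t': np.float64(1.2), 'joint_positions': array([-1.125,  0.32 ,  1.565, -0.   ,  1.257, -0.02 ]), 'joint_vel': array([ 0.   , -0.001,  0.   , -0.002, -0.002,  0.001]), 'joint_efforts': array([ -0.   , -41.236, -23.223,   0.072,   0.038,  -0.   ]), 'tool_pos': array([ 0.258, -0.514,  0.214]), 'tcp_rot': array([0.973, 0.231, 0.   , 0.   ]), 'ft_force': array([-0.547, -0.527, -0.245]), 'torque': array([-0.039,  0.   , -0.029]), 'grip_force': np.float64(0.0), 'opening': np.float64(0.091)}
```

View pics/side1.png

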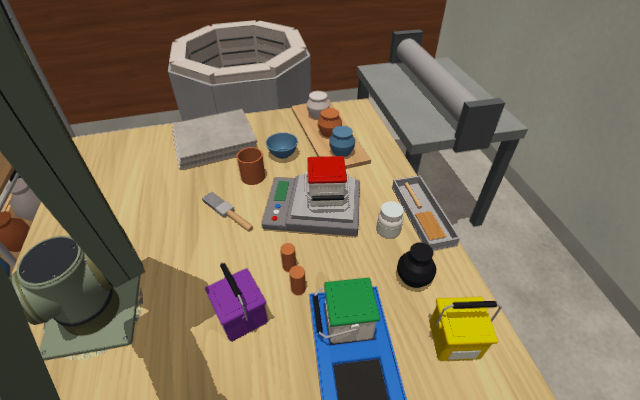

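View pics/top1.png

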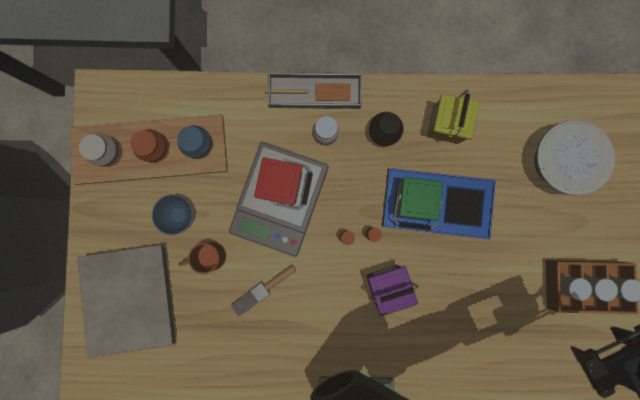

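Candidates for the tub: red-lidded on the scale (side 327,185; top 280,182), purple look-alike (side 236,300; top 392,290), yellow look-alike (side 463,327; top 456,117), green neighbour in the tray (side 350,310; top 420,198). The description picks the red one on the scale. The bay is the black square at top (464,207), side (360,382). Now I'll check that with a close crop.

```bash
python3 - <<'E'
import cv2,numpy as np
t=cv2.imread('pics/top1.png');s=cv2.imread('pics/side1.png')
z=lambda im,x,y,w,h:cv2.resize(im[y:y+h,x:x+w],(400,300),interpolation=cv2.INTER_CUBIC)
cv2.imwrite('pics/crop1.png',np.vstack([np.hstack([z(t,240,145,84,63),z(s,285,150,84,63)]),np.hstack([z(t,380,160,120,90),z(s,290,270,160,120)])]))
E
```

```text
(no output)
```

View pics/crop1.png

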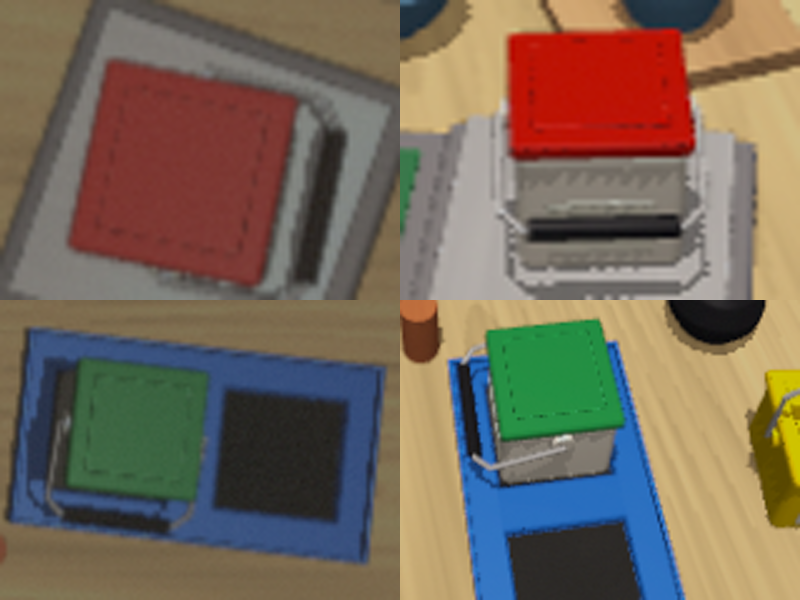

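The crops confirm it: red lid, bail folded to -y with its grip at top (307,188), side (327,198); the empty bay's centre is at top (464,207). Next I'll fit the lid, tray, bay and grip precisely from both views.

```bash
cat > fit.py <<'E'
from h import *
from scipy.optimize import minimize
np.set_printoptions(precision=4,suppress=True)
def box(x,y,yaw,sx,sy,z0,z1):
    c,s=np.cos(yaw),np.sin(yaw)
    return np.array([[x+c*a-s*b,y+s*a+c*b,z] for z in(z0,z1) for a in(-sx/2,sx/2) for b in(-sy/2,sy/2)])
S=4
def hullmask(p,X):
    h=cv2.convexHull(proj(p,X).astype(np.float32)).reshape(-1,2)
    m=np.zeros((400*S,640*S),np.uint8); cv2.fillConvexPoly(m,np.round(((h+.5)*S-.5)*16).astype(np.int32),1,shift=4)
    return cv2.resize(m.astype(np.float32),(640,400),interpolation=cv2.INTER_AREA)
def fit(obs,model,x0,step):
    f=lambda v:sum(np.abs(hullmask(p,model(v))-m).sum() for p,m in obs)
    sim=np.vstack([x0]+[np.array(x0)+np.eye(len(x0))[i]*step[i] for i in range(len(x0))])
    return minimize(f,x0,method='Nelder-Mead',options=dict(initial_simplex=sim,xatol=1e-4,fatol=.05,maxiter=300))
def seg(p,cond,roi):
    im=cv2.cvtColor(p['img'],cv2.COLOR_RGB2HSV).astype(int); m=cond(im[...,0],im[...,1],im[...,2])
    k=np.zeros_like(m); x,y,w,h=roi; k[y:y+h,x:x+w]=1; m=(m&(k>0)).astype(np.uint8)
    n,l,st,_=cv2.connectedComponentsWithStats(m); return (l==1+np.argmax(st[1:,4])).astype(np.uint8)
def fillh(m):
    h=cv2.convexHull(cv2.findNonZero(m)); o=np.zeros_like(m); cv2.fillConvexPoly(o,h,1); return o.astype(np.float32)
red=lambda h,s,v:((h<8)|(h>172))&(s>130)
blue=lambda h,s,v:(h>98)&(h<125)&(s>110)
blk=lambda h,s,v:(v<75)
E
cat > b.py <<'E'
from fit import *
t,s=shot('top'),shot('side')
mt,ms=seg(t,red,(240,140,90,90)),seg(s,red,(295,145,70,50))
print('red px',mt.sum(),ms.sum())
for name,o in(('both',[(t,fillh(mt)),(s,fillh(ms))]),('top',[(t,fillh(mt))])):
    R=fit(o,lambda v:box(v[0],v[1],v[2],.102,.102,v[3]-v[4],v[3]) if len(v)>4 else box(v[0],v[1],v[2],.102,.102,.14,.16),[.63,.2,-.2,.16,.02][:5 if name=='both' else 3],[.01,.01,.15,.006,.006][:5 if name=='both' else 3])
    print('lid',name,R.x,R.fun)
B=seg(t,blue,(375,160,130,90)); Bh=fillh(B)
R=fit([(t,Bh)],lambda v:box(*v,.164,.294,0,.02),[.574,-.233,-.1],[.01,.01,.1]);print('tray',R.x,R.fun)
x,y,a=R.x; print('free bay from tray',x+.07*np.sin(a),y-.07*np.cos(a))
K=seg(t,blk,(440,182,50,50));print('bay px',K.sum())
R=fit([(t,fillh(K))],lambda v:box(*v,.101,.101,.010,.010),[.57,-.295,-.1],[.01,.01,.1]);print('bay',R.x,R.fun)
# bail grip
for p,roi,n in((t,(296,165,30,45),'t'),(s,(305,188,45,20),'s')):
    k=seg(p,lambda h,s,v:v<60,roi); q=cv2.minAreaRect(cv2.findNonZero(k)); print(n,k.sum(),q)
    if n=='t': qt=q
    else: qs=q
def ends(q):
    b=cv2.boxPoints(q); i=np.argsort([np.linalg.norm(b[0]-b[j]) for j in(1,2,3)]); j=i[0]+1; e=[m for m in(1,2,3) if m!=j]
    return (b[0]+b[j])/2,(b[e[0]]+b[e[1]])/2
print('grip ctr',tri(t,qt[0],s,qs[0]))
et=sorted(map(tuple,ends(qt)),key=lambda u:u[1]); es=sorted(map(tuple,ends(qs)),key=lambda u:-u[0])
for a,b in zip(et,es): print('  end',tri(t,a,s,b))
E
python3 b.py
```

```text
red px 1617 998
lid both [ 0.6218  0.2061 -0.1799  0.1582  0.0094] 159.75
lid top [ 0.6201  0.2051 -0.2058] 100.5
tray [ 0.5769 -0.2266 -0.1064] 197.9375
free bay from tray 0.569423613210892 -0.2962112030417559
bay px 1318
bay [ 0.5696 -0.2972 -0.1042] 46.4375
t 139 ((306.6346130371094, 187.82691955566406), (4.314554214477539, 31.57469367980957), 11.309932708740234)
s 140 ((327.474853515625, 197.39686584472656), (4.496098518371582, 31.1396484375), 87.61405944824219)
grip ctr (array([0.6075, 0.1357, 0.1183]), np.float64(0.001317439656960862))
  end (array([0.6472, 0.1282, 0.1189]), np.float64(0.0016294182738725567))
  end (array([0.5678, 0.1431, 0.1178]), np.float64(0.0009481086707473191))
```

Lid centre is (0.621, 0.2056) with its top at about 0.158. The bail points to -y, so the tub yaw is about 1.38. The grip is at (0.6075, 0.1357, 0.118), so the bail is at about 1.87 rad. The bay is at (0.5695, -0.297) with yaw -0.105. Next I'll check IK for a 45° hooking tool along the arc.

```bash
cat > plan.py <<'E'
from h import *
from scipy.spatial.transform import Rotation as R
np.set_printoptions(precision=4,suppress=True)
C=np.array([.621,.2056,.06]); a=-.19
X=np.array([-np.sin(a),np.cos(a),0]); Y=np.array([-np.cos(a),-np.sin(a),0]); Z=np.array([0,0,1.])
W=lambda x,z,y=0:C+x*X+y*Y+(z-0.06)*Z      # tub-plane (x, world z)
def ori(tz,ty): return R.from_matrix(np.c_[np.cross(ty,tz),ty,tz]).as_quat()
tilt=np.pi/4
d=np.cos(tilt)*X-np.sin(tilt)*Z; n=np.sin(tilt)*X+np.cos(tilt)*Z
def hook(th,gap=0,L=.010,h=.016):
    b=W(-.075*np.sin(th),.14+.075*np.cos(th)); return b-(.0065+h+gap)*n+L*d
E
python3 - <<'E'
from plan import *
for s in(1,-1):
    q=ori(d,s*Y)
    for nm,p in(('hi',hook(1.87)-.12*X+.2*Z),('pre',hook(1.87,.004)-.1*X),('in',hook(1.87,.004)),('mid',hook(.9)),('up',hook(0)),('up+',hook(-.1))):
        j=r.ik(p,q); print(s,nm,p,None if j is None else np.array(j))
    qv=ori(-Z,s*X); j=r.ik(W(0,.215-.019),qv); print('grasp',j)
    qv=ori(-Z,s*R.from_rotvec([0,0,.086]).apply(X)); j=r.ik([.5695,-.297,.35],qv); print('place',j)
print(r.get_obs()['t'])
E
```

```text
1 hi [0.5831 0.0087 0.2949] None
1 pre [0.5864 0.0256 0.0921] [-0.3858  0.546   1.8245  0.8648  1.1469  2.4188]
1 in [0.6053 0.1238 0.0921] [-0.2128  0.5357  1.8465  0.9566  1.0452  2.491 ]
1 mid [0.6082 0.1392 0.1636] None
1 up [0.6193 0.1969 0.192 ] None
1 up+ [0.6207 0.2043 0.1916] None
grasp [ 0.3021  0.4557  1.3965 -0.      1.2893 -1.0787]
place [-0.4986  0.389   1.1268 -0.      1.6258 -1.9654]
-1 hi [0.5831 0.0087 0.2949] [-0.4146  0.3436  1.5734  0.7646  1.4788 -0.4004]
-1 pre [0.5864 0.0256 0.0921] [-0.3858  0.546   1.8245  0.8648  1.1469 -0.7228]
-1 in [0.6053 0.1238 0.0921] [-0.2128  0.5357  1.8465  0.9566  1.0452 -0.6506]
-1 mid [0.6082 0.1392 0.1636] [-0.1852  0.4457  1.7779  0.9013  1.1239 -0.493 ]
-1 up [0.6193 0.1969 0.192 ] [-0.0828  0.4207  1.7347  0.9087  1.1003 -0.3758]
-1 up+ [0.6207 0.2043 0.1916] [-0.0699  0.4224  1.7328  0.9124  1.0919 -0.3682]
grasp [ 0.3021  0.4557  1.3965 -0.      1.2893  2.0629]
place [-0.4986  0.389   1.1268 -0.      1.6258  1.1762]
1.3
```

```bash
python3 - <<'E'
from plan import *
q=ori(d,-Y)
r.clamp()
p=np.array(r.get_obs()['tool_pos']); r.servo_line(p+[0,0,.12],.3)
r.move_pose(hook(1.87)-.12*X+.2*Z,q)
r.servo_line(hook(1.87,.006)-.09*X,.2)
r.servo_line(hook(1.87,.006),.06)
o=r.get_obs(); print(o['t'],o['tool_pos'],o['ft_force'],o['opening'])
t=shot('top');s=shot('side')
z=lambda im,x,y,w,h:cv2.resize(im[y:y+h,x:x+w,::-1],(400,400),interpolation=cv2.INTER_CUBIC)
cv2.imwrite('pics/hook.png',np.hstack([z(t['img'],240,130,110,110),z(s['img'],270,140,110,110)]))
E
```

```text
8.2167 [0.605  0.1221 0.0906] [ 0.2809  0.4606 -0.0469] 0.0007571705260099237
```

View pics/hook.png

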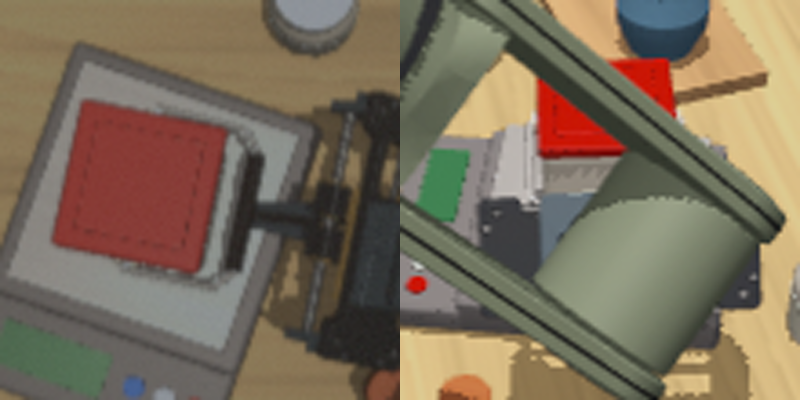

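The shut fingers reach under the middle of the grip (top crop ≈ (250,212)) and nothing is touching. Next I'll swing the bail up.

```bash
python3 - <<'E'
from plan import *
f=[]
for th in np.linspace(1.87,0.0,12):
    r.servo_line(hook(th),.08); o=r.get_obs(); f.append(np.round(o['ft_force'],1).tolist())
print(f)
r.servo_line(hook(0)-.06*X+.02*Z,.15)
r.servo_line(hook(0)-.09*X+.13*Z,.25)
q=ori(-Z,X)
r.move_pose(W(0,.33),q)
r.release()
t=shot('top');s=shot('side')
o=r.get_obs();print(o['t'],o['tool_pos'],o['ft_force'],o['opening'])
z=lambda im,x,y,w,h:cv2.resize(im[y:y+h,x:x+w,::-1],(400,400),interpolation=cv2.INTER_CUBIC)
cv2.imwrite('pics/up.png',np.hstack([z(t['img'],230,120,110,110),z(s['img'],270,120,110,110)]))
E
```

```text
[[-0.1, -0.7, 0.3], [-0.3, 0.5, -0.1], [-0.8, -0.4, 0.8], [-0.3, -0.5, -0.5], [-1.0, 0.8, -0.6], [-0.7, -1.1, -0.3], [0.3, -0.4, -0.1], [0.6, -0.2, 0.7], [-0.8, 0.2, -0.4], [-0.0, -0.1, 0.7], [-0.1, 0.1, -0.4], [-0.3, 0.7, 0.0]]
15.45 [0.621  0.2056 0.33  ] [ 0.8801 -0.9759 -1.0856] 0.09098389347923554
```

View pics/up.png

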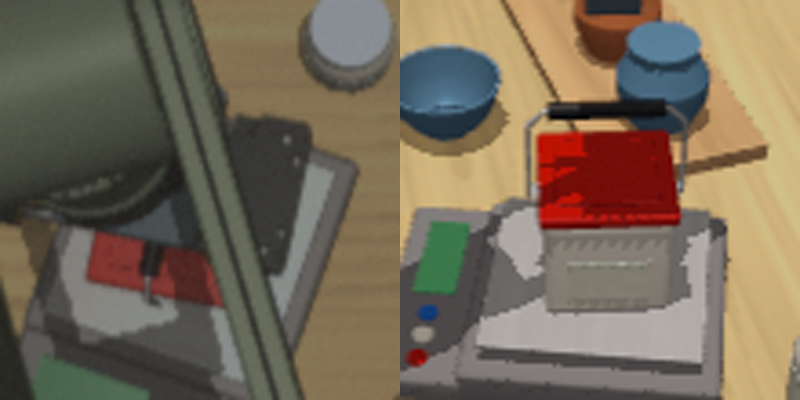

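Bail stands upright: the grip is at side crop (607,110), about px (327,150). Next I'll lower vertically, clamp and lift.

```bash
python3 - <<'E'
from plan import *
s=shot('side'); print(proj(s,[W(0,.215),W(0,.215,.042),W(0,.215,-.042)]))
r.servo_line(W(0,.196),.12)
o=r.get_obs();print(o['tool_pos'],o['ft_force'])
r.clamp(); o=r.get_obs();print(o['t'],o['tool_pos'],o['ft_force'],o['opening'],o['grip_force'])
r.servo_line(W(0,.216),.03); r.servo_line(W(0,.34),.12); r.wait(.5)
o=r.get_obs();print(o['t'],o['tool_pos'],o['ft_force'],o['torque'],o['opening'],o['grip_force'])
s=shot('side','lift.png');t=shot('top')
z=lambda im,x,y,w,h:cv2.resize(im[y:y+h,x:x+w,::-1],(400,400),interpolation=cv2.INTER_CUBIC)
cv2.imwrite('pics/lift2.png',np.hstack([z(t['img'],220,100,120,120),z(s['img'],260,70,120,120)]))
E
```

```text
[[326.2383 150.968 ]
 [309.8312 151.3919]
 [342.6063 150.5568]]
[0.6215 0.2058 0.197 ] [-0.3997 -0.4117 -0.0569]
17.95 [0.621  0.2057 0.196 ] [0.225  0.4597 0.2195] 0.012140246651570893 29.99926060438156
20.45 [0.621  0.2056 0.3399] [ 0.1912 -0.4837 -6.2854] [ 0.0566 -0.1641 -0.0078] 0.012565365013058173 29.997914135456085
```

View pics/lift2.png

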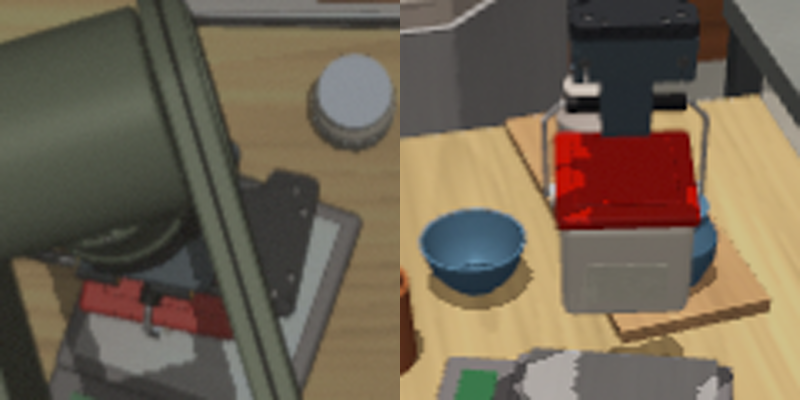

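Tub is hanging from the bail (about 0.64 kg) with its foot near z 0.2. In the side crop the lid front spans (557..700, 224) and the foot edge (562..690, 310). Next I'll carry it over the bay, aligned with it, and measure the tilt there, where the camera is closer.

```bash
python3 - <<'E'
from plan import *
b=-.1045; Xb=np.array([-np.sin(b),np.cos(b),0])
r.servo_line([.5695,-.297,.34],.14,ori(-Z,Xb))
r.servo_line([.5695,-.297,.235],.08); r.wait(.4)
o=r.get_obs();print(o['t'],o['tool_pos'],o['ft_force'],o['joint_positions'])
s=shot('side','bay.png');t=shot('top','bay_t.png')
z=lambda im,x,y,w,h:cv2.resize(im[y:y+h,x:x+w,::-1],(400,400),interpolation=cv2.INTER_CUBIC)
cv2.imwrite('pics/bay2.png',np.hstack([z(t['img'],400,140,120,120),z(s['img'],280,240,160,160)]))
E
```

```text
26.1667 [ 0.5695 -0.297   0.2351] [ 0.1007 -0.0582 -7.3235] [-0.4986  0.4164  1.3625  0.      1.3626 -1.9649]
```

View pics/bay2.png

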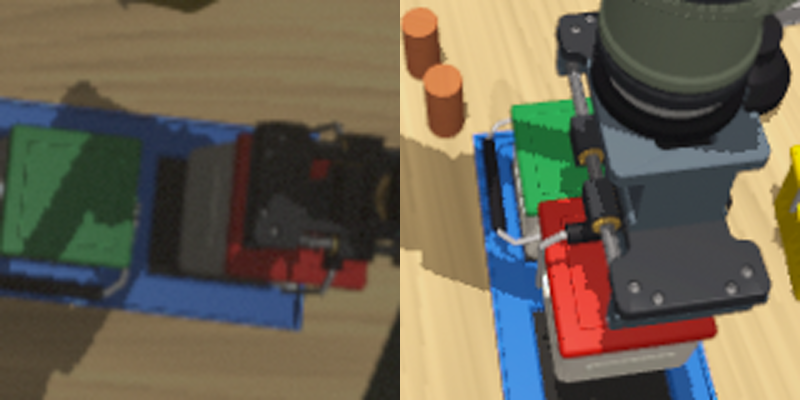

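```bash
cat > tiltfit.py <<'E'
from plan import *
from scipy.optimize import least_squares
import sys
b=-.1045; Xb=np.array([-np.sin(b),np.cos(b),0]); Yb=np.array([-np.cos(b),-np.sin(b),0])
def world(P,piv,phi):   # tub-frame pts (pivot at z=.08); phi>0: -x edge low, foot swings +x
    x,y,z=P[...,0],P[...,1],P[...,2]-.08; c,s=np.cos(phi),np.sin(phi)
    # rotation taking -z foot to +x
    return piv+np.multiply.outer(x*c-z*s,Xb)+np.multiply.outer(y,Yb)+np.multiply.outer(x*s+z*c,Z)
ys=np.linspace(-.04,.04,9)
def edge(sgn,kind):
    if kind=='lid': prof=[(sgn*.051,.1-.0094)]
    else: prof=[(sgn*(.040+.008*np.cos(k)),.008-.008*np.sin(k)) for k in np.linspace(0,np.pi/2,10)]
    return [np.array([[x,y,z] for y in ys]) for x,z in prof]
def pred(p,cam,sgn,kind,piv,phi,at):
    out=[]
    for E in edge(sgn,kind):
        uv=proj(p,world(E,piv,phi))
        i=1 if cam=='top' else 0
        o=np.argsort(uv[:,i]); out.append(np.interp(at,uv[o,i],uv[o,1-i]))
    out=np.array(out)
    return out.min(0) if cam=='top' else out.max(0)
def cross(sig,i0,i1,mid): # first subpixel crossing of mid between i0..i1
    for i in range(i0,i1):
        if (sig[i]-mid)*(sig[i+1]-mid)<=0 and sig[i]!=sig[i+1]: return i+(mid-sig[i])/(sig[i+1]-sig[i])
    return np.nan
E
python3 - <<'E'
import cv2
t=cv2.imread('pics/bay_t.png')[:,:,::-1];s=cv2.imread('pics/bay.png')[:,:,::-1]
for v in(190,200,210): print('T',v,[tuple(int(k) for k in c) for c in t[v,448:478]])
for u in(352,366,380,390): print('S',u,[tuple(int(k) for k in c) for c in s[370:400,u]])
E
```

```text
T 190 [(29, 26, 25), (35, 32, 30), (33, 31, 25), (33, 31, 26), (35, 32, 28), (34, 32, 27), (33, 30, 24), (38, 35, 32), (47, 43, 38), (58, 55, 49), (58, 56, 51), (61, 59, 55), (56, 54, 49), (60, 58, 53), (57, 55, 49), (61, 57, 52), (65, 63, 57), (66, 64, 58), (62, 59, 54), (60, 58, 54), (63, 58, 52), (62, 53, 49), (57, 36, 31), (61, 28, 24), (68, 33, 29), (72, 34, 29), (62, 31, 28), (35, 28, 27), (32, 30, 26), (32, 26, 23)]
T 200 [(33, 32, 30), (35, 33, 30), (34, 32, 28), (32, 31, 30), (30, 26, 23), (34, 34, 29), (34, 31, 29), (48, 47, 42), (58, 56, 51), (59, 57, 51), (60, 59, 52), (59, 58, 53), (59, 58, 52), (59, 57, 53), (61, 59, 53), (65, 65, 57), (69, 66, 60), (63, 61, 56), (59, 58, 52), (62, 59, 53), (57, 50, 43), (56, 36, 31), (63, 32, 28), (69, 34, 29), (68, 27, 25), (61, 32, 29), (39, 32, 30), (32, 32, 28), (30, 28, 26), (34, 31, 29)]
T 210 [(30, 29, 24), (33, 32, 28), (32, 31, 28), (32, 30, 25), (34, 29, 25), (33, 29, 29), (48, 45, 43), (60, 58, 53), (58, 57, 50), (59, 57, 51), (58, 56, 51), (55, 55, 48), (56, 54, 49), (59, 57, 52), (62, 61, 54), (64, 62, 56), (60, 58, 51), (
[... 1346 characters left out ...]
 116), (133, 128, 116), (132, 127, 116), (133, 128, 116), (88, 84, 78), (34, 33, 31), (34, 32, 31), (33, 31, 31), (33, 32, 31), (33, 32, 30), (33, 32, 30), (33, 31, 30), (35, 33, 31), (34, 33, 32), (33, 32, 28), (34, 32, 31)]
S 390 [(155, 36, 30), (155, 36, 30), (156, 37, 31), (155, 35, 29), (151, 31, 26), (141, 23, 18), (127, 17, 14), (121, 76, 69), (133, 119, 110), (136, 129, 120), (135, 129, 119), (141, 135, 124), (137, 130, 121), (134, 128, 118), (134, 128, 118), (135, 128, 118), (134, 127, 118), (38, 85, 150), (39, 85, 150), (38, 85, 149), (38, 86, 150), (39, 86, 149), (40, 86, 150), (38, 86, 149), (36, 83, 146), (34, 80, 143), (32, 78, 140), (30, 76, 137), (28, 72, 133), (26, 67, 126)]
```

```bash
cat >> tiltfit.py <<'E'
def solve(t,s,M,bar):
    def res(v,full=False):
        piv=np.array([bar[0],bar[1],0])+v[0]*Xb+v[1]*Z
        o=[]
        for (cam,sg,kd,at,val) in M:
            o+=list(pred(t if cam=='top' else s,cam,sg,kd,piv,v[2],np.array(at))-np.array(val))
        return np.array(o+[(v[1]-(bar[2]-.075))/.001])
    S=least_squares(res,[0,bar[2]-.075,.05],x_scale=[.01,.01,.1]); return S.x,res(S.x)
E
python3 - <<'E'
from tiltfit import *
t,s=shot('top'),shot('side')
vt=[190,200,210]; us=[352,366,380]
M=[('top',1,'foot',vt,[456.1,454.8,453.9]),('top',1,'lid',vt,[469.5,468.4,467.35]),
   ('side',-1,'foot',us,[391.8,389.9,388.1]),('side',-1,'lid',us,[382.3,380.4,378.4])]
for m in(M,M[2:],M[:2]):
    x,e=solve(t,s,m,[.5695,-.297,.254]); print(x,e)
x=solve(t,s,M,[.5695,-.297,.254])[0]
piv=np.array([.5695,-.297,0])+x[0]*Xb+x[1]*Z
for nm,P in(('foot c',[0,0,0]),('-x',[-.048,0,0]),('+x',[.048,0,0])):
    w=world(np.array([P]),piv,x[2])[0]; print(nm,w,'along Xb',(w-[.5695,-.297,0])@Xb)
E
```

```text
[0.0018 0.1796 0.0987] [-0.4882 -0.1695 -0.2455 -0.5337 -0.3985 -0.3072  0.2116  0.1849  0.0188
  0.3021  0.3054  0.3703  0.5769]
[0.0024 0.179  0.0956] [ 0.0725  0.0463 -0.1194 -0.0248 -0.0205  0.0456  0.    ]
[0.0007 0.179  0.1012] [-0.1876  0.1314  0.0558 -0.1212  0.0145  0.1064 -0.    ]
foot c [ 0.5705 -0.2874  0.1   ] along Xb 0.009674341586890237
-x [ 0.5655 -0.3349  0.0952] along Xb -0.03809212495084633
+x [ 0.5755 -0.2399  0.1047] along Xb 0.057440808124626784
```

Tilt is about 0.098 rad and the foot is swung out about 10 mm to tub +x. Before lowering, a quick check of the lateral (tub y) offset from the tub's vertical edges in the top view.

```bash
python3 - <<'E'
from tiltfit import *
t=shot('top'); g=t['img'][:,:,1].astype(float)
piv=np.array([.5695,-.297,.1793])+.0018*Xb; phi=.098
for u in(459,462,465):
    print(u,'up',g[176:192,u].astype(int),'dn',g[214:230,u].astype(int), t['img'][176:192:3,u].tolist(), t['img'][214:230:3,u].tolist())
    for sy in(1,-1):
        E=np.array([[.048,sy*.048,z] for z in np.linspace(.008,.09,20)]); uv=proj(t,world(E,piv,phi)); o=np.argsort(uv[:,0])
        print('   y',sy,'pred v',np.interp(u,uv[o,0],uv[o,1]))
E
```

```text
459 up [91 73 76 78 61 50 49 48 53 56 57 57 57 59 58 58] dn [57 57 56 59 57 55 53 51 44 44 57 77 86 86 87 87] [[80, 91, 119], [54, 78, 125], [39, 49, 74], [57, 56, 53], [61, 57, 53], [59, 58, 51]] [[59, 57, 52], [62, 59, 54], [56, 53, 48], [41, 44, 53], [60, 86, 135], [60, 87, 135]]
   y 1 pred v 220.7558961562276
   y -1 pred v 182.7034097066828
462 up [92 69 77 81 70 55 49 49 57 59 58 57 59 56 59 58] dn [61 58 60 59 59 58 55 53 44 40 52 74 85 86 87 85] [[88, 92, 108], [58, 81, 129], [40, 49, 75], [62, 59, 55], [61, 59, 53], [58, 58, 51]] [[63, 61, 55], [62, 59, 54], [59, 55, 50], [42, 40, 44], [57, 85, 133], [59, 85, 134]]
   y 1 pred v 220.79151227973733
   y -1 pred v 182.1148041193364
465 up [91 83 72 78 83 81 76 62 60 59 56 55 59 59 65 62] dn [60 60 57 55 59 57 56 55 47 41 49 67 82 84 85 86] [[97, 91, 87], [53, 78, 124], [55, 76, 117], [62, 59, 54], [62, 59, 55], [66, 62, 57]] [[62, 60, 54], [60, 55, 51], [58, 56, 51], [42, 41, 41], [57, 82, 129], [59, 86, 134]]
   y 1 pred v 220.82720241020655
   y -1 pred v 181.52624362530767
```

```bash
python3 - <<'E'
from tiltfit import *
tgt=np.array([.5695,-.2967,0])-.0094*Xb-.0015*Yb
r.servo_line(tgt+[0,0,.235],.05)
r.servo_line(tgt+[0,0,.161],.06); r.wait(.3)
o=r.get_obs();print(o['t'],o['tool_pos'],o['ft_force'])
s=shot('side','low.png');t=shot('top','low_t.png')
z=lambda im,x,y,w,h:cv2.resize(im[y:y+h,x:x+w,::-1],(400,400),interpolation=cv2.INTER_CUBIC)
cv2.imwrite('pics/low2.png',np.hstack([z(t['img'],430,165,80,80),z(s['img'],300,280,120,120)]))
piv=np.array(tgt)+[0,0,.1053]+.0018*Xb; phi=.098
g=t['img'].astype(int)
for u in(454,457,460):
    print(u,'up',g[178:194,u].tolist(),'dn',g[214:230,u].tolist())
    for sy in(1,-1):
        E=np.array([[.048,sy*.048,z] for z in np.linspace(.008,.09,20)]); uv=proj(t,world(E,piv,phi)); q=np.argsort(uv[:,0])
        print('   tub y',sy,'v',np.interp(u,uv[q,0],uv[q,1]))
B=np.array([.5695,-.2967,.014])
print('bay deck corners',proj(t,[B+i*.0505*Xb+j*.0505*Yb for i in(-1,1) for j in(-1,1)]).tolist())
print('foot pred',pred(t,'top',1,'foot',piv,phi,np.array([190,200,210])))
for v in(190,200,210): print(v,g[v,436:466,1])
E
```

```text
28.4333 [ 0.5701 -0.3062  0.1612] [ 0.1262 -0.4995 -6.9787]
454 up [[57, 81, 127], [44, 61, 96], [41, 52, 78], [39, 50, 75], [39, 49, 74], [35, 46, 73], [37, 49, 73], [40, 50, 73], [47, 52, 62], [57, 55, 53], [61, 59, 54], [59, 56, 52], [60, 57, 53], [59, 57, 52], [60, 58, 53], [58, 57, 53]] dn [[59, 58, 52], [58, 55, 51], [57, 56, 50], [61, 58, 53], [61, 58, 54], [58, 55, 50], [58, 55, 51], [54, 51, 48], [45, 44, 44], [42, 51, 75], [53, 75, 118], [60, 87, 135], [60, 87, 136], [61, 88, 136], [62, 89, 137], [60, 87, 135]]
   tub y 1 v 220.7920807674829
   tub y -1 v 185.05289371058024
457 up [[55, 79, 125], [58, 82, 129], [53, 74, 116], [45, 59, 90], [40, 50, 76], [35, 47, 72], [38, 51, 74], [45, 52, 72], [56, 57, 58], [60, 58, 53], [60, 57, 51], [62, 59, 54], [62, 60, 54], [64, 62, 57], [56, 56, 51], [60, 58, 52]] dn [[65, 61, 57], [59, 58, 52], [60, 58, 52], [59, 58, 52], [61, 60, 53], [61, 60, 53], [58, 56, 51], [58, 54, 50], [50, 48, 47], [44, 54, 74], [48, 69, 107], [55, 80, 127], [60, 87, 135], [60, 87, 135], [60, 87, 135], [61, 87, 136]]
   tub y 1 v 220.82918151324216
   tub y
[... 401 characters left out ...]
5], [41, 54, 86], [54, 77, 121], [59, 86, 134], [57, 83, 133], [59, 86, 135], [57, 84, 134]]
   tub y 1 v 220.86635678667764
   tub y -1 v 183.92172895648736
bay deck corners [[483.99710717922653, 190.01038934818314], [480.59050751692985, 226.35211911578676], [447.3867664121973, 185.85216350003225], [443.8091363558547, 222.0762896109509]]
foot pred [450.5689 449.5811 448.5987]
190 [59 59 60 58 58 54 48 48 48 47 44 36 35 32 29 49 53 57 57 60 55 60 59 58
 59 56 56 50 26 31]
200 [58 57 59 60 58 54 50 47 48 42 32 29 32 33 47 54 58 58 58 56 58 61 65 62
 60 59 53 30 30 31]
210 [103  93  90  80  79  82  67  50  42  31  26  29  27  44  54  57  58  57
  56  58  61  62  62  60  60  50  35  30  28  32]
```

View pics/low2.png

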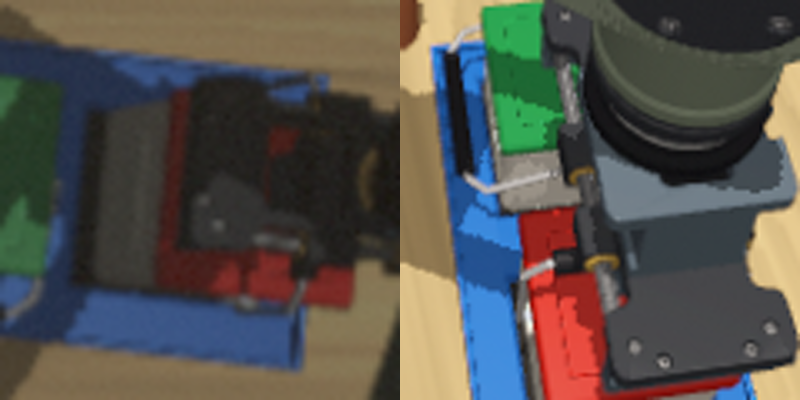

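The low view shows the tub's +x face and foot just above the bay, with the black bay strip left of the foot at top crop (90,200). I'll measure the bay edges in the same picture for a last relative correction.

```bash
python3 - <<'E'
from tiltfit import *
t=shot('top'); g=t['img'].astype(int)
for u in(447,448,449): print(u,'up',g[181:192,u,2],'dn',g[216:228,u,2])
B=np.array([.5695,-.2967,.0])
for z in(.006,.014):
  for j in(-1,1):
    uv=proj(t,[B+i*.0505*Xb+j*.0505*Yb+[0,0,z] for i in(1,.5)]); print(z,j,[np.interp(u,uv[:,0],uv[:,1]) for u in(447,448,449)])
# tub edge profile: blue channel minus red across (grey: <0 ; blue tray: >0)
for u in(453,455,457,459): print(u,(g[181:192,u,2]-g[181:192,u,0]),(g[216:228,u,2]-g[216:228,u,0]))
E
```

```text
447 up [74 75 76 76 71 63 52 48 43 42 40] dn [ 28  27  27  27  29  31  50  73 102 116 118 131]
448 up [77 75 75 72 67 56 40 27 32 29 31] dn [ 33  38  38  37  24  32  54  92 123 134 135 135]
449 up [73 74 75 74 69 58 41 27 28 26 23] dn [ 48  50  48  44  42  38  62 101 129 137 136 138]
0.006 -1 [np.float64(186.15459488972837), np.float64(186.26835079995854), np.float64(186.38210671018868)]
0.006 1 [np.float64(222.55379976551055), np.float64(222.67000105092606), np.float64(222.7862023363416)]
0.014 -1 [np.float64(185.85216350003225), np.float64(185.92190275644685), np.float64(186.03562656055954)]
0.014 1 [np.float64(222.4470595477345), np.float64(222.56325690936853), np.float64(222.67945427100256)]
453 [37 36 36 35 35 21  0 -7 -8 -8 -8] [-7 -7 -7 -8 -7 -7  2 38 67 74 75 76]
455 [37 35 35 34 31  8 -5 -9 -8 -7 -7] [-8 -6 -8 -7 -6 -5  0 32 63 74 76 77]
457 [47 36 35 35 29  4 -7 -7 -8 -7 -7] [-6 -5 -7 -7 -7 -7 -2 30 57 71 75 77]
459 [71 50 36 35 20  0 -7 -8 -8 -9 -9] [-7 -7 -8 -8 -9 -8 -7 10 48 68 75 76]
```

```bash
python3 - <<'E'
from tiltfit import *
tgt=np.array([.5695,-.2967,0])-.0084*Xb-.0022*Yb
def st(n):
    o=r.get_obs(); print(n,round(o['t'],2),np.array(o['tool_pos']),np.array(o['ft_force']),np.array(o['torque']))
    return o['ft_force']
r.servo_line(tgt+[0,0,.161],.03)
for z in(.155,.151,.1475,.1455): r.servo_line(tgt+[0,0,z],.03); f=st(z)
for k in(.25,.5,.75,1.):
    r.servo_line(tgt+.0084*k*Xb+[0,0,.1455-.0035*k],.02); f=st(k)
r.wait(.3); st('end'); shot('top','set_t.png');shot('side','set.png')
E
```

```text
0.155 29.18 [ 0.5705 -0.3051  0.1545] [-0.1084  0.2734 -5.9366] [ 0.0759 -0.1847  0.0034]
0.151 29.47 [ 0.5706 -0.3052  0.1507] [ 0.0019  0.1885 -6.6213] [ 0.0917 -0.1663  0.0182]
0.1475 29.73 [ 0.5706 -0.3052  0.1472] [ 0.4174 -0.9718 -6.9915] [ 0.0715 -0.1129 -0.0167]
0.1455 29.98 [ 0.5709 -0.3053  0.1455] [ 0.1279  0.4971 -6.786 ] [ 0.0204 -0.0915 -0.0268]
0.25 30.25 [ 0.571  -0.3031  0.1445] [-0.6066 -0.6923 -5.5856] [ 0.0522 -0.082   0.0211]
0.5 30.52 [ 0.5713 -0.301   0.1437] [-0.018   0.9839 -5.1771] [ 0.0938 -0.1375  0.0347]
0.75 30.78 [ 0.5715 -0.2989  0.1428] [-0.676   0.1162 -6.3137] [ 0.0967 -0.0658 -0.0555]
1.0 31.05 [ 0.5718 -0.2968  0.1421] [ 0.1007  0.3638 -5.9206] [ 0.0724 -0.1424  0.0269]
end 31.35 [ 0.5718 -0.2969  0.1421] [-0.79    0.0127 -5.4204] [ 0.092  -0.2056  0.0352]
```

```bash
python3 - <<'E'
from tiltfit import *
p=np.array([.5718,-.2968,.142])
for z in np.arange(.141,.1335,-.001):
    p[2]=z; r.servo_line(p,.015); r.wait(.1); o=[r.get_obs() for _ in range(1)][0]
    print(round(o['t'],2),np.array(o['tool_pos']),np.array(o['ft_force']))
    if o['ft_force'][2]>-1.5: break
t=shot('top','set2_t.png');s=shot('side','set2.png')
z=lambda im,x,y,w,h:cv2.resize(im[y:y+h,x:x+w,::-1],(400,400),interpolation=cv2.INTER_CUBIC)
cv2.imwrite('pics/set2c.png',np.hstack([z(t['img'],430,165,80,80),z(s['img'],300,280,120,120)]))
E
```

```text
31.8 [ 0.5719 -0.2971  0.142 ] [-1.2851 -0.7636  4.0008]
```

View pics/set2c.png

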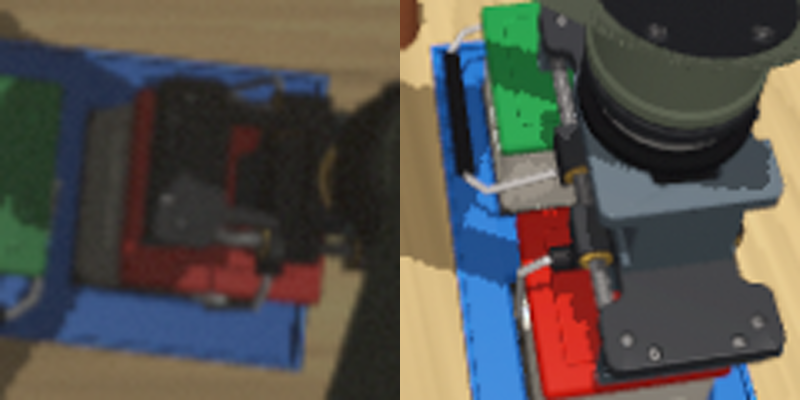

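Touchdown came at TCP z = 0.142, which is the height expected for a fully seated tub, and the black strip by the foot has closed. Next I'll release, back up and check.

```bash
python3 - <<'E'
from fit import *
r.release()
p=np.array([.5718,-.2968,.142]); r.servo_line(p+[0,0,.15],.1)
r.servo_line([.42,-.05,.40],.25); r.wait(.3)
o=r.get_obs();print(o['t'],o['tool_pos'],o['ft_force'])
t=shot('top','fin_t.png');s=shot('side','fin.png')
z=lambda im,x,y,w,h:cv2.resize(im[y:y+h,x:x+w,::-1],(400,400),interpolation=cv2.INTER_CUBIC)
cv2.imwrite('pics/finc.png',np.hstack([z(t['img'],375,150,130,110),z(s['img'],290,260,160,140)]))
E
```

```text
36.4833 [ 0.4202 -0.0504  0.3996] [-0.0617  0.096  -0.0751]
```

View pics/finc.png

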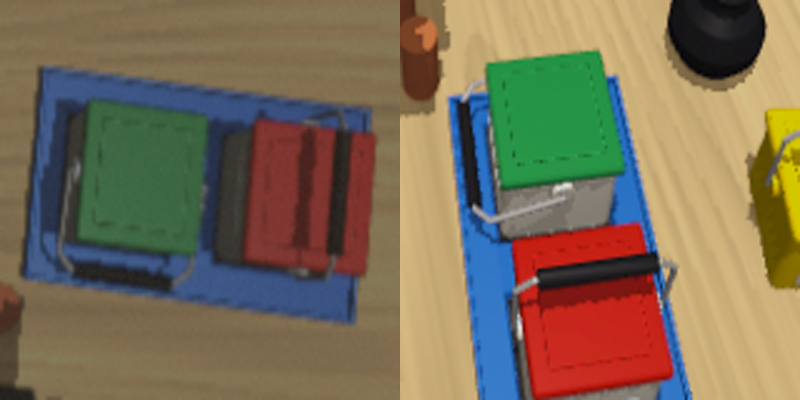

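```bash
python3 - <<'E'
from fit import *
from scipy.spatial.transform import Rotation as Ro
t,s=shot('top'),shot('side')
green=lambda h,s,v:(h>45)&(h<85)&(s>110)
def seg2(p,cond,roi):
    im=cv2.cvtColor(p['img'],cv2.COLOR_RGB2HSV).astype(int); m=cond(im[...,0],im[...,1],im[...,2])
    k=np.zeros(m.shape,bool); x,y,w,h=roi; k[y:y+h,x:x+w]=1
    return fillh(cv2.morphologyEx((m&k).astype(np.uint8),cv2.MORPH_OPEN,np.ones((2,2),np.uint8)))
def mod(v):
    b=box(0,0,0,.102,.102,-.0094,0); return Ro.from_euler('xyz',[v[4],v[5],v[2]]).apply(b)+[v[0],v[1],v[3]]
for nm,c,rt,rs,x0 in(('green',green,(390,170,60,70),(315,275,70,65),[.584,-.157,-.1,.106]),('red',red,(440,180,65,70),(325,340,95,60),[.5695,-.297,-.1,.106])):
    o=[(t,seg2(t,c,rt)),(s,seg2(s,c,rs))]; print([m.sum() for _,m in o])
    f=fit(o,lambda v:mod(list(v)+[0,0]),x0,[.005,.005,.05,.005]);print(nm,'flat',f.x,f.fun)
    f=fit(o,mod,list(f.x)+[0,0],[.003,.003,.03,.003,.06,.06]);print(nm,'tilt',f.x,f.fun)
E
```

```text
Traceback (most recent call last):
  File "fit.py", line 21, in fillh
    h=cv2.convexHull(cv2.findNonZero(m)); o=np.zeros_like(m); cv2.fillConvexPoly(o,h,1); return o.astype(np.float32)
cv2.error: OpenCV(4.12.0) /io/opencv/modules/imgproc/src/convhull.cpp:143: error: (-215:Assertion failed) total >= 0 && (depth == CV_32F || depth == CV_32S) in function 'convexHull'
```

```bash
python3 - <<'E'
from fit import *
from scipy.spatial.transform import Rotation as Ro
t,s=shot('top'),shot('side')
H=lambda p,y,x:cv2.cvtColor(p['img'],cv2.COLOR_RGB2HSV)[y,x]
print(H(t,198,420),H(s,302,352),H(t,200,465),H(s,382,365))
def seg2(p,cond,roi):
    im=cv2.cvtColor(p['img'],cv2.COLOR_RGB2HSV).astype(int); x,y,w,h=roi
    m=np.zeros((400,640),np.uint8); q=im[y:y+h,x:x+w]; m[y:y+h,x:x+w]=cond(q[...,0],q[...,1],q[...,2])
    m=cv2.morphologyEx(m,cv2.MORPH_OPEN,np.ones((2,2),np.uint8)); print('n',m.sum()); return fillh(m)
def mod(v):
    b=box(0,0,0,.102,.102,-.0094,0); return Ro.from_euler('xyz',[v[4],v[5],v[2]]).apply(b)+[v[0],v[1],v[3]]
green=lambda h,s,v:(h>45)&(h<85)&(s>100)
for nm,c,rt,rs,x0 in(('green',green,(390,170,60,70),(315,275,70,65),[.584,-.157,-.1,.106]),('red',red,(440,180,65,70),(325,340,95,60),[.5695,-.297,-.1,.106])):
    o=[(t,seg2(t,c,rt)),(s,seg2(s,c,rs))]
    f=fit(o,lambda v:mod(list(v)+[0,0]),x0,[.005,.005,.05,.005]);print(nm,'flat',f.x,f.fun)
    f=fit(o,mod,list(f.x)+[0,0],[.003,.003,.03,.003,.06,.06]);print(nm,'tilt',f.x,f.fun)
E
```

```text
[ 64 104 105] [ 69 191 147] [  2 158 129] [  2 217 201]
n 1308
n 2126
green flat [ 0.5849 -0.1593 -0.1104  0.1066] 320.75
green tilt [ 0.5854 -0.1589 -0.1161  0.1054 -0.0593  0.0154] 288.8125
n 1366
n 2750
red flat [ 0.5721 -0.2979 -0.1019  0.1059] 291.875
red tilt [ 0.5727 -0.2975 -0.1124  0.1057 -0.0373  0.0387] 287.0
```

The lid height matches the neighbour's (0.106) and the spacing is 139 mm. The lateral offset is about 2 mm, near the clearance limit, so I'll check for residual tilt with subpixel lid edges, using the neighbour as control.

```bash
cat > edge6.py <<'E'
from fit import *
from scipy.spatial.transform import Rotation as Ro
from scipy.optimize import least_squares
def mod(v): return Ro.from_euler('ZXY',[v[2],v[4],v[5]]).apply(box(0,0,0,.102,.102,-.0094,0))+[v[0],v[1],v[3]]
def hull(p,v): return cv2.convexHull(proj(p,mod(v)).astype(np.float32)).reshape(-1,2).astype(float)
def score(p,nm):
    a=p['img'].astype(np.float32); return a[...,0]-a[...,1] if nm=='red' else a[...,1]-a[...,0]
def samples(p,nm,v):
    S=score(p,nm); h=hull(p,v); c=h.mean(0); out=[]
    for i in range(len(h)):
        A,B=h[i],h[(i+1)%len(h)]; L=np.linalg.norm(B-A)
        if L<12: continue
        n=np.array([B[1]-A[1],A[0]-B[0]])/L; n*=np.sign(n@((A+B)/2-c))
        for k in np.linspace(.15,.85,15):
            q=A+k*(B-A); off=np.linspace(-4,4,33); P=q+off[:,None]*n
            if P[:,1].max()>398: continue
            f=cv2.remap(S,P[:,0].astype(np.float32)[None],P[:,1].astype(np.float32)[None],cv2.INTER_LINEAR)[0]
            inn,o=f[:6].mean(),f[-6:].mean()
            if inn-o<15: continue
            m=(inn+o)/2; j=np.where((f[:-1]>m)&(f[1:]<=m))[0]
            if len(j)==1: out.append(q+off[j[0]]*n)
    return np.array(out)
def run(t,s,nm,v0):
    v=np.array(list(v0)+[0,0.])
    for it in range(3):
        D=[(p,samples(p,nm,v)) for p in(t,s)]
        def res(w):
            e=[]
            for p,Q in D:
                h=hull(p,w).astype(np.float32).reshape(-1,1,2)
                e+=[cv2.pointPolygonTest(h,tuple(map(float,q)),True) for q in Q]
            return np.array(e)
        R=least_squares(res,v,x_scale=[.01,.01,.1,.01,.1,.1],loss='soft_l1',f_scale=.3,diff_step=1e-3); v=R.x
    e=res(v); print(nm,[len(Q) for _,Q in D],v,'med|e|',np.median(abs(e)))
E
python3 - <<'E'
from edge6 import *
t,s=shot('top'),shot('side')
run(t,s,'green',[.5849,-.1593,-.105,.1066]); run(t,s,'red',[.5721,-.2979,-.105,.1059])
E
```

```text
green [60, 57] [ 0.5867 -0.1562 -0.1118  0.1062 -0.0998 -0.0148] med|e| 0.34531014186090675
red [59, 43] [ 0.5721 -0.2959 -0.0991  0.1025 -0.      0.0034] med|e| 0.2500098881309367
```

```bash
python3 - <<'E'
from edge6 import *
t,s=shot('top'),shot('side')
sc=np.array([.005,.005,.03,.003,.03,.03]); 
def go(free_g):
    vg=np.array([.5849,-.158,-.105,.106,0,0]); vr=np.array([.5721,-.2975,-.105,.106,0,0]); sh=np.zeros(2)
    for it in range(3):
        D=[(p,samples(p,nm,v),k) for p in(t,s) for nm,v,k in(('green',vg,0),('red',vr,1))]
        def unpack(P):
            P=P-1; g=vg+P[:6]*sc; 
            if not free_g: g[4:]=0
            return g,vr+P[6:12]*sc,sh+P[12:]
        def res(P):
            g,w,d=unpack(P); e=[]
            for p,Q,k in D:
                h=(hull(p,w if k else g)+(d if p is s else 0)).astype(np.float32).reshape(-1,1,2)
                e+=[cv2.pointPolygonTest(h,tuple(map(float,q)),True) for q in Q]
            return np.array(e+list(.3*d/1.0))
        R=least_squares(res,np.ones(14),loss='soft_l1',f_scale=.3,diff_step=.02); vg,vr,sh=unpack(R.x)
    e=res(R.x); print('g',vg,'\nr',vr,'shift',sh,np.median(abs(e)))
    c=np.sqrt(np.diag(np.linalg.pinv(R.jac.T@R.jac)))*.3; print('sd red',c[6:12]*sc)
    d=vr[:2]-vg[:2]; a=-.1045; print('rel in tray axes',d@[np.cos(a),np.sin(a)],d@[-np.sin(a),np.cos(a)])
go(False); go(True); print(r.get_obs()['t'])
E
```

```text
g [ 0.5873 -0.1673 -0.1149  0.0643  0.      0.    ] 
r [ 0.5713 -0.3019 -0.0862  0.0915  0.1165 -0.0353] shift [1.8004 2.4275] 0.17465718094748797
sd red [0.0002 0.0007 0.0052 0.0019 0.0085 0.0166]
rel in tray axes -0.0018356373440397093 -0.13561811276123806
g [ 0.5874 -0.1692 -0.1158  0.0567  0.0306 -0.0418] 
r [ 0.5709 -0.2999 -0.0876  0.097   0.1318 -0.0308] shift [ 1.2417 -0.0456] 0.19684301065721346
sd red [0.0002 0.0007 0.0055 0.0019 0.0084 0.0171]
rel in tray axes -0.0028140045882109836 -0.13177801084741034
36.9833<stdin>:20: RuntimeWarning: invalid value encountered in sqrt
```

The edge fit is too ill-conditioned to use: it puts the fixed neighbour's lid at z 0.06. The other evidence agrees. The gripper stopped hard at TCP z 0.1420, exactly 54 mm below the grasp height of 0.196, which is the pan-to-bay-floor drop; riding on a wall would have stopped it 2–8 mm higher. The coarse fit also puts the lid top at 0.106, level with the neighbour's. I'm handing in.

```bash
python3 -c "
from bench import r
print(r.close_job())"
```

```text
the job is handed in; nothing more can be done
None
```

The red-lidded tub is released in the tray's empty bay, bail upright, and the job is handed in. Touchdown height and lid height both say it is fully seated; my finer tilt check was unusable, so flatness rests on those two.

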